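# Bring the pyramid cheese to the front of the ripening-room turntable

### The arm

A 6-joint arm with a two-finger parallel gripper is mounted at the origin on the work surface. World frame = base frame: x ahead of the robot, y to its left, z up, the work surface at z = 0. Lengths are in m, angles in rad, forces in N, time in s.
With the tool pointing down it reaches from about 0.375 to 0.9 m from the base axis. Payload 3.1 kg.
Tool frame: the origin (TCP) lies midway between the tips of the shut fingers; the grasp point (between the pads) lies 19 mm behind it; x points along the fingers, z is the direction in which the jaws open and shut, and the axes are right-handed (so a half turn about x gives the same grasp; the last joint's range is limited). The gripper opens to 87 mm and grips with 3 to 60 N. Pads are 19 mm wide; open, the fingers measure 117 mm over their backs; the gripper's body (75 mm by 190 mm) begins 51 mm behind the grasp point.
Start: joints at [1.012, 0.527, 1.433, -0, 1.181, -0.178], TCP at [0.232, 0.58, 0.223] pointing down, gripper open.
Joint ranges: [-3.08, 3.08], [-0.75, 2.2], [0.22, 2.44], [-1.43, 4.57], [0, 2.65], [-2.85, 2.85]. Speed limits (rad/s): [2.79, 2.79, 3.14, 3.14, 3.14, 3.14].

### API

Orientations are given as a unit quaternion [x, y, z, w].
In Python, from rig import robot, optics, workorder gives the robot as it stands.
- The arm moves only by the tool arm_command, never from a script. Its argument "plan" is a list of rows, each a list of 7 numbers: the shift along the tool's x, y, z in cm, then the turn, a rotation vector about the tool's x, y, z in rad, then the finger opening in cm, from 0 to 8.7. In form: [[x, y, z, ax, ay, az, gripper], ...]. A call has 1 to 12 rows; each row shifts and turns the pose as measured when the row begins, along the tool's axes as they then stand; what a row does not reach is not made up. A row lasts 1/8 s, in which the tool goes at most 62.5 mm and 10.7 degrees, less where a joint would pass 70% of its speed; a pose out of reach is approached as far as the arm can. A call with a gripper value outside its range is refused whole. The fingers move at their own pace and stop on an object; "grip_force" is the grip in N (left out, the last holds). Time passes only in rows, so rows that do not move let the fingers close. It gives the time, the measured TCP pose, the force and the opening at its end, in the units of the state.
- robot.get_obs(): the state, without advancing time (a new reading comes with each control period).
- optics.camera(name): name is "scene" or "top" or "wrist"; returns (picture, depth): 400x640x3 uint8, blue, green, red; 400x640 float32, m along the optical axis (not along the pixel's ray), 0 where there is no reading.
- optics.camera_info(name): a dict with "mtx" (3x3 intrinsics, pixels), "position" and "rotation" of the camera in the world; the wrist camera has in their place "tool_from_camera" (4x4, takes a point from camera to tool coordinates, whose origin is the TCP and whose axes are the tool frame's). Camera axes: x right, y down, z forward; pixel columns grow to the right and rows downward; lengths in m; the calibration is good to about 2 mm. A picture is of the moment at which its call begins: read the wrist's pose just before it. camera_info takes no time and is no camera call.
- workorder.hand_in(): hands the job in, once; it reports no verdict.
The state is a dict: "time": time; "q": joint angles; "joint_velocities": joint speeds; "joint_torque": joint torques, N m; "position": TCP position; "tool_rot": TCP orientation; "ft_force": force on the tool from outside, world axes, zero at the start; "moment": the same for the moment, N m; "grip_width": finger opening in m.
Only numpy, scipy, OpenCV 4.12 (cv2) and the standard library are available. Lean on these libraries where they do the work, as an engineer would, in place of code of your own. Each camera call takes 0.05 s, during which the arm holds its last target. There are 200 camera calls.

### The job

Turn the turntable by pushing gently against the upright pins on its rim until the square, flat-topped pyramid cheese stands right in front of the fixed pointer, centred on it to within about a centimetre, then back away. Only push, with the fingertips or the outside of the fingers: do not grip the turntable or fling it round, and do not touch any cheese. Leave the other things on the bench where they are.

Things in the scene. Friction and masses are not known exactly. Their poses are not given: they have to be found in the camera images.
- turntable: round metal turntable, 330 mm across; its white mat (256 mm across), on which the cheeses stand, lies 60 mm above the bench, the bare rim 58 mm. It turns both ways, any number of turns, with light drag (1 to 1.5 N at a pin) and stops as soon as it is no longer pushed. Origin: on its upright axis at bench height; z up; x and y turn with the disc
- pin (a point): centre of the top of one of the six alike upright steel pins on the turntable's rim, 106 mm above the bench; it turns with the disc. Pins are 16 mm in diameter, 48 mm tall, centred 150 mm from the axis, 60 degrees apart. This one stands 30 degrees from the turntable's x axis towards its y axis
- foot: the turntable's fixed dark steel foot. From under the disc a tongue runs out along the foot's -x and carries the fixed pointer, a block with an arrowhead aimed at the axis: 173 to 211 mm from the axis, 36 mm wide, at most 64 mm high. It is on the robot's side, up to 35 degrees either way. Origin: on the turntable's axis at bench height; z up
- front_spot (a point): the front place: the fixed point above the foot, 78 mm from the turntable's axis straight in from the pointer, at the height of the mat (60 mm). It does not turn with the disc
- pyramid: the cheese to bring to the front: ash-grey like the others, but the only one with a square plan, a flat-topped four-sided pyramid 58 mm square at its foot, 34 mm square at its top and 50 mm tall, standing loose on the turntable, its centre about 78 mm from the axis; origin: centre of its underside, z up. At the start it is 55 to 180 degrees round from the pointer, either way
- cone_a: bystander: an ash-grey round cheese, a flat-topped cone 62 mm across its foot, 46 mm at its top and 55 mm tall, standing loose on the turntable, its centre about 78 mm from the turntable's axis; origin: centre of its underside, z up
- cone_b: bystander: an ash-grey round cheese, a flat-topped cone 62 mm across its foot, 46 mm at its top and 55 mm tall, standing loose on the turntable, its centre about 78 mm from the turntable's axis; origin: centre of its underside, z up
- cone_c: bystander: an ash-grey round cheese, a flat-topped cone 62 mm across its foot, 46 mm at its top and 55 mm tall, standing loose on the turntable, its centre about 78 mm from the turntable's axis; origin: centre of its underside, z up
- disc: bystander: an ash-grey low round cheese, 66 mm across and 26 mm tall, loose on the turntable, its centre about 78 mm from the axis; origin: centre of its underside, z up
- brush: bystander: wooden-handled brush lying loose on the bench; origin: centre of its underside
- mould: bystander: empty white plastic cheese mould, an open cup 84 mm across its mouth and 85 mm tall, loose on the bench; origin: centre of its underside
- spray: bystander: white plastic bottle with a cap, 64 mm across, 170 mm tall, loose on the bench; origin: centre of its underside
There are look-alikes about, which are no part of the job. What is shaped like the pyramid but green is not meant.

How it is judged:
At the end, for the whole second after the job is handed in: The pyramid's centre is within 13 mm (seen from above) of the front spot, 78 mm from the axis in line with the pointer; the turntable is at rest (below 0.05 rad/s); all five cheeses stand upright (within 0.1 rad) on the mat, their centres 62 to 94 mm from the axis (horizontal distance between pyramid and front_spot below 0.013 m and angular speed of turntable below 0.05 rad/s and horizontal distance between pyramid and turntable between 0.062 and 0.094 m and angle between each of pyramid, cone_a, cone_b, cone_c, disc's own z axis and vertical below 0.1 rad and height (world z) of each of pyramid, cone_a, cone_b, cone_c, disc below 0.066 m and horizontal distance between cone_a and turntable between 0.062 and 0.094 m and horizontal distance between cone_b and turntable between 0.062 and 0.094 m and horizontal distance between cone_c and turntable between 0.062 and 0.094 m and horizontal distance between disc and turntable between 0.062 and 0.094 m); the robot touches nothing.
It fails at once if a cheese is touched, tipped or lifted (contact force between any of the arm, the fingers and pyramid above 0.5 N or angle between any of pyramid, cone_a, cone_b, cone_c, disc's own z axis and vertical above 0.25 rad or height (world z) of any of pyramid, cone_a, cone_b, cone_c, disc above 0.072 m or contact force between any of the arm, the fingers and cone_a above 0.5 N or contact force between any of the arm, the fingers and cone_b above 0.5 N or contact force between any of the arm, the fingers and cone_c above 0.5 N or contact force between any of the arm, the fingers and disc above 0.5 N).
It fails at once if the turntable is gripped or shoved hard (over 38 N) (contact force between the fingers and turntable above 38 N).
It fails at once if the turntable is flung round (over 3 rad/s) (angular speed of turntable above 3 rad/s).
It fails at once if the brush, the mould or the spray bottle is moved by more than 20 mm (distance of any of brush, mould, spray from where it was at the start of the episode above 0.02 m).
It also fails if it takes over 54 s, if anything falls off the work surface, if the arm or the gripper's body presses on something with over 40 N, if the wrist force passes 120 N, or if a joint passes its speed limit or range.

## Working session

There is one attempt and no reset: what is moved stays moved. The work goes in short steps, Python scripts to look and compute and a tool call to move; the robot and the scene stay as the last step left them, time stands still between calls to the robot, and variables do not carry over. Pictures are saved under pics/ and viewed, about 8 in all and at most 12, crops included, and the job is handed in when it is done.

Besides the shell and the picture viewer there is one more tool, called after ">>>" as name(argument=value, ...), one argument or row to a line, values as JSON. arm_command: Moves the arm, as the interface text tells. Its arguments: {"type":"object","properties":{"plan":{"type":"array"},"grip_force":{"type":"number"}},"required":["plan"]}

```bash
mkdir -p pics
python3 - <<'E'
from rig import robot, optics
import cv2, numpy as np
o=robot.get_obs(); print(o)
for n in("top","scene"):
    p,d=optics.camera(n); cv2.imwrite(f"pics/{n}0.png",p); np.savez(f"{n}0.npz",p=p,d=d); print(optics.camera_info(n))
print(optics.camera_info("wrist"))
E
```

```text
{'time': 0.0, 'q': array([ 1.01151361e+00,  5.28479906e-01,  1.43391461e+00, -4.29316898e-05,
        1.18138797e+00, -1.78480078e-01]), 'joint_velocities': array([ 0.00084093,  0.00013099, -0.00066259, -0.00185701, -0.00154309,
       -0.00073403]), 'joint_torque': array([-1.55751128e-03, -4.40050256e+01, -1.76586199e+01,  6.32878882e-02,
        5.83287387e-02, -1.55605203e-04]), 'position': array([0.23186412, 0.57960192, 0.22155928]), 'tool_rot': array([-0.39666831,  0.58628943,  0.39601617,  0.58488473]), 'ft_force': array([-0.28162104, -0.036345  , -0.43831501]), 'moment': array([-0.0013782 ,  0.03547243, -0.02711383]), 'grip_width': 0.0869759558783757}
{'mtx': array([[444.90254013,   0.        , 317.87891831],
       [  0.        , 444.90254013, 202.92646698],
       [  0.        ,   0.        ,   1.        ]]), 'position': array([0.47321189, 0.02209267, 1.22088468]), 'rotation': array([ 0.71296143, -0.70048802,  0.02856509, -0.01365895])}
{'mtx': array([[446.0777905 ,   0.        , 328.54095497],
       [  0.        , 446.0777905 , 196.81946384],
       [  0.        ,   0.        ,   1.        ]]), 'position': array([1.02269684, 0.56736009, 1.0555772 ]), 'rotation': array([ 0.31419632,  0.89578084, -0.29795623, -0.10039641])}
{'mtx': array([[336.36106776,   0.        , 321.27340492],
       [  0.        , 336.36106776, 204.66571044],
       [  0.        ,   0.        ,   1.        ]]), 'tool_from_camera': array([[ 4.46300740e-04, -2.84469459e-01,  9.58684999e-01,
        -1.62010596e-01],
       [ 1.34856832e-03, -9.58684052e-01, -2.84469805e-01,
         7.72368099e-02],
       [ 9.99998991e-01,  1.41981131e-03, -4.42349014e-05,
         1.46523113e-03],
       [ 0.00000000e+00,  0.00000000e+00,  0.00000000e+00,
         1.00000000e+00]])}
```

View pics/top0.png

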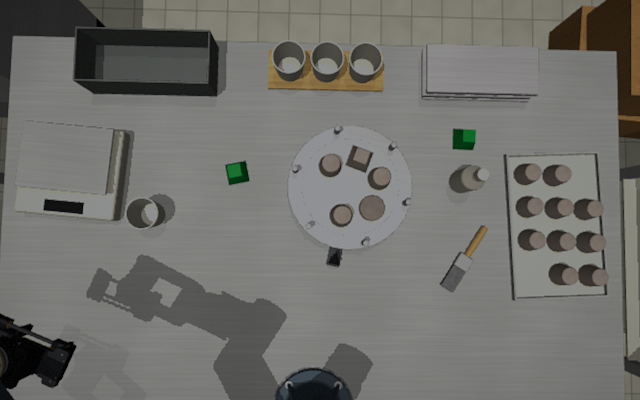

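View pics/scene0.png

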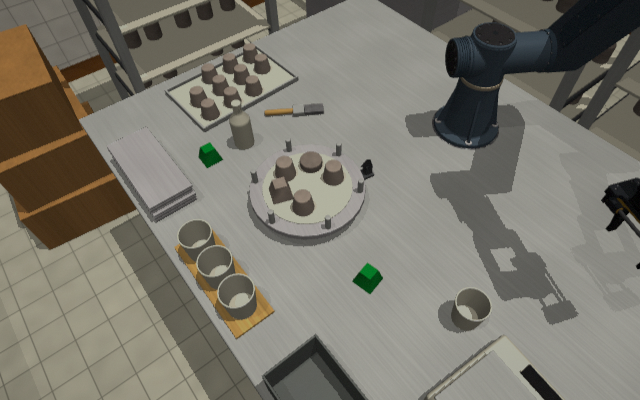

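The top view shows the turntable at about (350,187), the pyramid at (359,158), the pointer at (334,257) and six pins, at (338,130), (393,147), (407,202), (365,241), (311,223) and (296,169). The spray bottle is to the right at (470,178). I'll measure these from depth.

```bash
cat > h.py <<'E'
import numpy as np, cv2
from scipy.spatial.transform import Rotation as R
from scipy.optimize import least_squares
from rig import robot, optics
def cloud(name,d):
    i=optics.camera_info(name); K=i["mtx"]; v,u=np.indices(d.shape)
    c=np.stack([(u-K[0,2])/K[0,0]*d,(v-K[1,2])/K[1,1]*d,d],-1)
    if name!="wrist": return c@R.from_quat(i["rotation"]).as_matrix().T+i["position"]
    o=robot.get_obs(); T=i["tool_from_camera"]
    return (c@T[:3,:3].T+T[:3,3])@R.from_quat(o["tool_rot"]).as_matrix().T+o["position"]
def ray(name,u,v,z):
    i=optics.camera_info(name); K=i["mtx"]
    r=R.from_quat(i["rotation"]).apply([(u-K[0,2])/K[0,0],(v-K[1,2])/K[1,1],1]); p=i["position"]
    return p+r*(z-p[2])/r[2]
def blobs(W,d,lo,hi,c,r,mn=4):
    m=(d>0)&(W[...,2]>lo)&(W[...,2]<hi)&(np.hypot(W[...,0]-c[0],W[...,1]-c[1])<r)
    n,l,s,ce=cv2.connectedComponentsWithStats(m.astype(np.uint8))
    return [(np.median(W[l==k],0),s[k,4],ce[k]) for k in range(1,n) if s[k,4]>=mn]
E
python3 - <<'E'
from h import *
np.set_printoptions(precision=4,suppress=True)
f=np.load("top0.npz"); d=f["d"]; W=cloud("top",d)
c0=ray("top",350,187,.058); print("c0",c0)
for a,b in((.08,.125),(.028,.075)):
    print(a)
    for m,n,ce in blobs(W,d,a,b,c0,.24): print(m,n,ce)
# disc fit
m=(d>0)&(abs(W[...,2]-.059)<.008)&(np.hypot(*(W[...,:2]-c0[:2]).transpose(2,0,1))<.2)
cnt=max(cv2.findContours(m.astype(np.uint8),0,cv2.CHAIN_APPROX_NONE)[0],key=cv2.contourArea)
print(cv2.minEnclosingCircle(cnt),cv2.fitEllipse(cnt))
for n,u,v,z in(("spray",478,173,.17),("mould",142,212,.085),("brush1",483,229,.02),("brush2",450,285,.02),("ptr tip",334,249,.064)): print(n,ray("top",u,v,z))
p=f["p"]; cv2.imwrite("pics/crop0.png",cv2.resize(p[115:275,270:430],(640,640)[:2],interpolation=cv2.INTER_CUBIC)[:600])
E
```

```text
c0 [ 0.5865 -0.0856  0.058 ]
0.08
[ 0.7311 -0.0459  0.1047] 41 [336.5366 128.2439]
[ 0.693  -0.1892  0.1039] 44 [392.5909 144.5909]
[ 0.6581 -0.1043  0.1087] 347 [359.4582 156.9424]
[ 0.6379 -0.0291  0.1141] 366 [329.694  164.1721]
[0.6269 0.0607 0.106 ] 37 [294.1351 168.0541]
[ 0.6079 -0.1539  0.1139] 374 [379.2674 176.9118]
[ 0.5331 -0.1377  0.0863] 502 [371.2789 207.1813]
[ 0.5484 -0.2258  0.1049] 38 [406.8158 201.4211]
[ 0.5119 -0.0586  0.1144] 370 [340.6459 214.4892]
[0.4842 0.0229 0.1072] 30 [307.8    225.3333]
[ 0.4443 -0.1201  0.1053] 39 [364.7692 242.    ]
0.028
[ 0.5841 -0.0757  0.0599] 9827 [347.2921 186.9139]
[ 0.3949 -0.0464  0.0525] 102 [333.7157 259.5196]
((348.8650207519531, 186.84426879882812), 62.574058532714844) ((348.55230712890625, 187.02392578125), (122.29144287109375, 123.07827758789062), 122.67301940917969)
spray [ 0.6151 -0.3818  0.17  ]
mould [0.5102 0.4439 0.085 ]
brush1 [ 0.4825 -0.4525  0.02  ]
brush2 [ 0.3304 -0.3621  0.02  ]
ptr tip [ 0.4238 -0.0455  0.064 ]
```

Run:
```python
import cv2,numpy as np
p=np.load("top0.npz")["p"]; cv2.imwrite("pics/crop1.png",cv2.resize(p[120:270,280:420],(560,600),interpolation=cv2.INTER_CUBIC))
```

```text
(no output)
```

View pics/crop1.png

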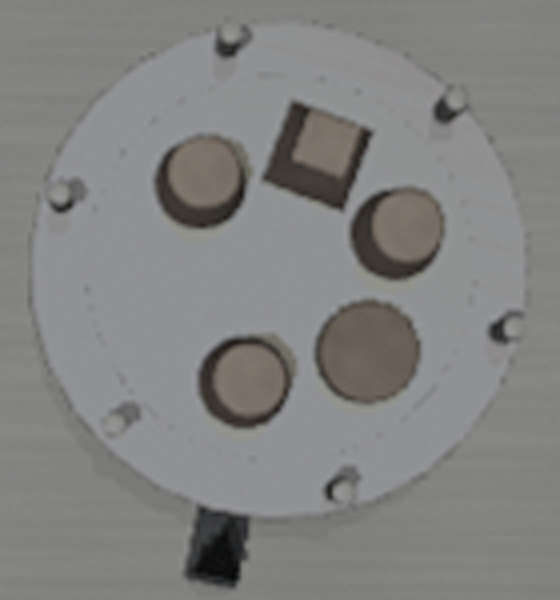

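The axis is near (0.588,-0.083), the pyramid at about -17° azimuth and the pointer at 169°. I'll turn the table clockwise by about 174°, pushing the pin at 134.5° along the roomy left and far sides. The first move goes across at height.

>>> arm_command(
  plan=[
    [0,-3.5,-3.77,0,0,0,0],
    [0,-3.5,-3.77,0,0,0,0],
    [0,-3.5,-3.77,0,0,0,0],
    [0,-3.5,-3.77,0,0,0,0],
    [0,-3.5,-3.77,0,0,0,0],
    [0,-3.5,-3.77,0,0,0,0],
    [0,-3.5,-3.77,0,0,0,0],
    [0,-3.5,-3.77,0,0,0,0],
    [0,-3.5,-3.77,0,0,0,0],
    [0,-3.5,-3.77,0,0,0,0],
    [0,-3.5,-3.77,0,0,0,0],
    [0,0,0,0,0,0,0],
  ],
)

```text
time: 1.6
position: [0.4424, 0.036, 0.2196]
tool_rot: [-0.398, 0.585, 0.396, 0.585]
ft_force: [-1.0, 0.3, -0.4]
grip_width: 0.0003
```

>>> arm_command(
  plan=[
    [0,0,0,-0.157,0,0,0],
    [0,0,0,-0.157,0,0,0],
    [0,0,0,-0.157,0,0,0],
    [0,0,0,-0.157,0,0,0],
    [0,0,0,-0.157,0,0,0],
    [0,0,0,-0.157,0,0,0],
    [0,0,0,-0.157,0,0,0],
    [0,0,0,-0.157,0,0,0],
    [0,0,0,0,0,0,0],
  ],
)

```text
time: 2.72
position: [0.4327, 0.0459, 0.2168]
tool_rot: [-0.665, 0.225, 0.676, 0.224]
ft_force: [0.2, -0.4, 0.8]
grip_width: 0.0008
```

```bash
cat >> h.py <<'E'
A=np.array([.588,-.083])
def where():
    o=robot.get_obs(); M=R.from_quat(o["tool_rot"]).as_matrix(); p=o["position"]; r=p[:2]-A
    print("t %.2f pos"%o["time"],p.round(4),"az %.1f r %.4f"%(np.degrees(np.arctan2(r[1],r[0])),np.hypot(*r)),
     "yaw y %.1f tilt %.2f"%(np.degrees(np.arctan2(M[1,1],M[0,1])),np.degrees(np.arccos(-M[2,0]))),"q6 %.2f q1 %.2f"%(o["q"][5],o["q"][0]),"F",o["ft_force"].round(1),"w %.4f"%o["grip_width"])
    return p,M
E
python3 -c "
from h import *
p,M=where()
for az in (147,150):
  t=np.r_[A+.152*np.array([np.cos(np.radians(az)),np.sin(np.radians(az))]),.08]
  print(az,t,'tool cm',(M.T@(t-p)*100).round(2))
q,d=optics.camera('wrist'); cv2.imwrite('pics/w0.png',q)"
```

```text
t 2.73 pos [0.4327 0.0459 0.2168] az 140.3 r 0.2018 yaw y -127.0 tilt 0.86 q6 -2.65 q1 -0.15 F [ 0.2 -0.4  0.8] w 0.0008
147 [ 4.60522074e-01 -2.14866678e-04  8.00000000e-02] tool cm [13.62  1.93 -5.19]
150 [ 0.45636414 -0.007       0.08      ] tool cm [13.62  2.72 -5.27]
```

View pics/w0.png

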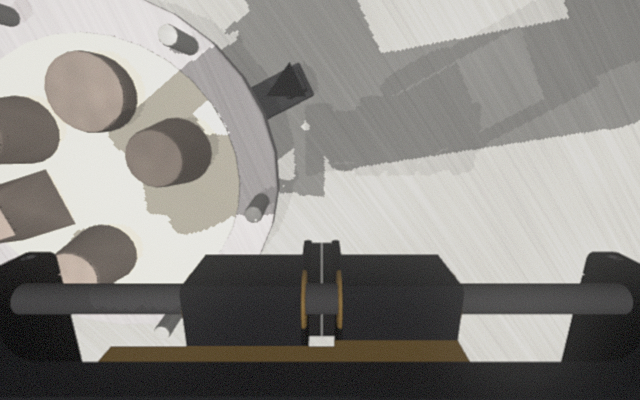

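Wrist view: fingertips at (322,245), the pin to push (134.5°) at (257,207), the next pin (194.5°) at (175,38), and the pointer between them at (285,85).

>>> arm_command(
  plan=[
    [0,0.65,-1.75,0.05,0,0,0],
    [0,0.65,-1.75,0.05,0,0,0],
    [0,0.65,-1.75,0.05,0,0,0],
    [3,0,0,0,0,0,0],
    [3,0,0,0,0,0,0],
    [0,0,0,0,0,0,0],
  ],
)

```text
time: 3.52
position: [0.4652, -0.0105, 0.1553]
tool_rot: [-0.645, 0.283, 0.652, 0.281]
ft_force: [-0.1, 0.1, -0.5]
grip_width: 0.0003
```

```bash
python3 -c "
from h import *
p,M=where()
az=147
t=np.r_[A+.152*np.array([np.cos(np.radians(az)),np.sin(np.radians(az))]),.08]
print(az,t,'tool cm',(M.T@(t-p)*100).round(2))
q,d=optics.camera('wrist'); W=cloud('wrist',d)
for m,n,ce in blobs(W,d,.095,.125,A,.18,30): print(m,n,ce)
"
```

```text
t 3.52 pos [ 0.4652 -0.0105  0.1553] az 149.4 r 0.1426 yaw y -137.0 tilt 0.56 q6 -2.58 q1 -0.26 F [-0.1  0.1 -0.5] w 0.0003
147 [ 4.60522074e-01 -2.14866678e-04  8.00000000e-02] tool cm [ 7.54 -0.4   1.01]
[ 0.44640474 -0.12177855  0.1063982 ] 671 [207.13859911  80.78986587]
[ 0.50898166 -0.06383652  0.11553041] 4540 [214.75044053 222.13281938]
[ 0.59688837 -0.15158874  0.1110649 ] 3171 [ 25.35225481 226.72280038]
[ 0.65258416 -0.08847141  0.09806929] 165 [ 77.92727273 323.97575758]
[ 0.62525167 -0.04529863  0.10083458] 620 [144.42096774 339.39354839]
```

>>> arm_command(
  plan=[
    [2.5,-0.1,0.35,0,0,0,0],
    [2.5,-0.1,0.35,0,0,0,0],
    [2.4,0,0.3,0.02,0,0,0],
    [0,0,0,0,0,0,0],
  ],
)

```text
time: 4.08
position: [0.4672, -0.0051, 0.0857]
tool_rot: [0.647, -0.29, -0.643, -0.29]
ft_force: [0.1, 1.0, -0.2]
grip_width: 0.0002
```

```bash
python3 -c "
from h import *
p,M=where()
q,d=optics.camera('wrist'); cv2.imwrite('pics/w1.png',q)
az=134.5
t=np.r_[A+.150*np.array([np.cos(np.radians(az)),np.sin(np.radians(az))]),.08]
print(t,'pin in tool cm',(M.T@(t-p)*100).round(2))
"
```

```text
t 4.08 pos [ 0.4672 -0.0051  0.0857] az 147.2 r 0.1438 yaw y -138.5 tilt 0.36 q6 -2.55 q1 -0.25 F [ 0.1  1.  -0.2] w 0.0002
[0.48286361 0.02398757 0.08      ] pin in tool cm [ 0.57 -3.11  1.14]
```

View pics/w1.png

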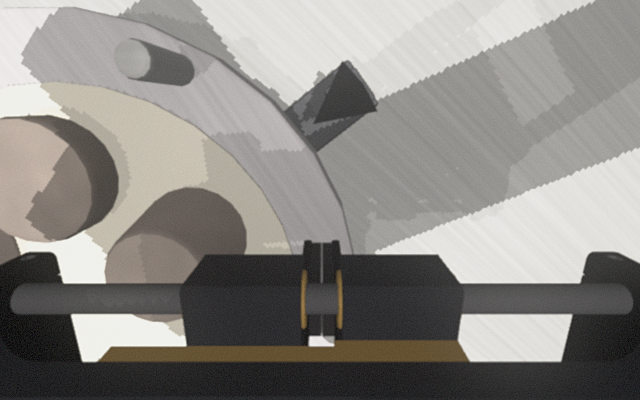

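The fingers are low on the rim with the pin just ahead and about 11 mm outboard. I'll shift outward, then start the arc.

>>> arm_command(
  plan=[
    [0.4,-0.4,1.0,0,0,0,0],
    [0,-0.8,0.2,0,0,0,0],
    [0,-1.3,0.1,0.087,0,0,0],
    [0,-1.3,0.1,0.087,0,0,0],
    [0,-1.3,0.1,0.087,0,0,0],
    [0,-1.3,0.1,0.087,0,0,0],
  ],
)

```text
time: 4.88
position: [0.5111, 0.0463, 0.0868]
tool_rot: [0.587, -0.4, -0.579, -0.401]
ft_force: [-0.8, -1.7, -0.6]
grip_width: 0.0005
```

```bash
cat >> h.py <<'E'
from scipy.optimize import least_squares
def table(show=None):
    q,d=optics.camera("top"); W=cloud("top",d)
    if show: cv2.imwrite(show,cv2.resize(q[110:270,260:440],(720,640)[:2])[:600])
    for m,n,ce in blobs(W,d,.083,.125,A,.165,20):
        r=m[:2]-A; print("  ",m.round(3),n,ce.round(0),"az %.1f r %.3f"%(np.degrees(np.arctan2(r[1],r[0])),np.hypot(*r)))
E
python3 -c "
from h import *
where(); table()"
```

```text
t 4.88 pos [0.5111 0.0463 0.0868] az 120.7 r 0.1504 yaw y -158.9 tilt 0.64 q6 -2.06 q1 -0.13 F [-0.8 -1.7 -0.6] w 0.0005
   [ 0.735 -0.098  0.106] 39 [357. 127.] az -6.0 r 0.148
   [0.676 0.037 0.106] 38 [304. 149.] az 53.8 r 0.148
   [ 0.653 -0.05   0.114] 357 [338. 158.] az 26.8 r 0.073
   [ 0.646 -0.128  0.109] 329 [369. 162.] az -37.8 r 0.074
   [ 0.648 -0.218  0.104] 42 [404. 162.] az -66.0 r 0.148
   [ 0.582 -0.158  0.114] 365 [381. 188.] az -94.9 r 0.075
   [ 0.533 -0.054  0.113] 34 [339. 206.] az 152.1 r 0.063
   [ 0.517 -0.115  0.087] 465 [362. 213.] az -155.7 r 0.077
   [ 0.503 -0.043  0.099] 23 [334. 218.] az 154.7 r 0.094
   [ 0.501 -0.203  0.105] 40 [398. 220.] az -126.0 r 0.149
   [ 0.44  -0.068  0.106] 32 [344. 243.] az 174.1 r 0.149
```

Twenty degrees turned, with the pin following cleanly (113.9°). Continuing.

>>> arm_command(
  plan=[
    [0,-1.3,0.14,0.084,0,0,0],
    [0,-1.3,0.14,0.085,0,0,0],
    [0,-1.3,0.14,0.085,0,0,0],
    [0,-1.3,0.14,0.085,0,0,0],
    [0,-1.3,0.14,0.085,0,0,0],
    [0,-1.3,0.14,0.085,0,0,0],
    [0,-1.3,0.14,0.085,0,0,0],
    [0,-1.3,0.14,0.085,0,0,0],
  ],
)

```text
time: 5.92
position: [0.6104, 0.0684, 0.0899]
tool_rot: [-0.417, 0.574, 0.412, 0.572]
ft_force: [-1.1, 0.2, -0.8]
grip_width: 0.0004
```

```bash
python3 -c "
from h import *
where(); table()"
```

```text
t 5.92 pos [0.6104 0.0684 0.0899] az 81.6 r 0.1530 yaw y 161.8 tilt 0.40 q6 -1.31 q1 -0.07 F [-1.1  0.2 -0.8] w 0.0004
   [ 0.731 -0.042  0.105] 41 [335. 128.] az 15.9 r 0.149
   [ 0.695 -0.186  0.104] 40 [392. 144.] az -44.1 r 0.148
   [ 0.659 -0.099  0.114] 365 [358. 157.] az -12.9 r 0.073
   [ 0.605 -0.155  0.109] 333 [379. 178.] az -76.6 r 0.074
   [ 0.557 -0.018  0.113] 151 [323. 196.] az 115.9 r 0.072
   [ 0.535 -0.138  0.114] 359 [373. 206.] az -134.1 r 0.076
   [ 0.552 -0.227  0.105] 43 [407. 200.] az -104.1 r 0.148
   [ 0.512 -0.064  0.087] 477 [342. 215.] az 165.8 r 0.079
   [0.482 0.02  0.107] 28 [309. 226.] az 135.8 r 0.148
   [ 0.444 -0.123  0.105] 34 [366. 242.] az -164.5 r 0.149
```

>>> arm_command(
  plan=[
    [0.1,-1.3,0.1,0.082,0,0,0],
    [0.1,-1.3,0.1,0.082,0,0,0],
    [0.1,-1.3,0.1,0.082,0,0,0],
    [0.1,-1.3,0.1,0.082,0,0,0],
    [0.1,-1.3,0.1,0.082,0,0,0],
    [0.1,-1.3,0.1,0.082,0,0,0],
    [0.1,-1.3,0.1,0.082,0,0,0],
    [0.1,-1.3,0.1,0.082,0,0,0],
    [0.1,-1.3,0.1,0.082,0,0,0],
    [0.1,-1.3,0.1,0.082,0,0,0],
  ],
)

```text
time: 7.22
position: [0.7142, 0.0024, 0.0857]
tool_rot: [-0.152, 0.69, 0.151, 0.692]
ft_force: [-0.2, 1.3, 0.9]
grip_width: 0.0005
```

```bash
python3 -c "
from h import *
where(); table()"
```

```text
t 7.22 pos [0.7142 0.0024 0.0857] az 34.1 r 0.1524 yaw y 114.7 tilt 0.14 q6 -0.58 q1 -0.15 F [-0.2  1.3  0.9] w 0.0005
   [ 0.716 -0.159  0.105] 42 [381. 135.] az -30.6 r 0.148
   [ 0.623 -0.145  0.114] 363 [376. 171.] az -60.8 r 0.071
   [ 0.587 -0.231  0.105] 39 [409. 186.] az -90.4 r 0.148
   [ 0.545 -0.146  0.108] 330 [375. 202.] az -124.4 r 0.076
   [ 0.511 -0.083  0.114] 364 [351. 215.] az -179.8 r 0.077
   [ 0.457 -0.155  0.107] 37 [379. 237.] az -151.1 r 0.149
```

>>> arm_command(
  plan=[
    [0,-1.3,0.12,0.082,0,0,0],
    [0,-1.3,0.12,0.082,0,0,0],
    [0,-1.3,0.12,0.082,0,0,0],
    [0,-1.3,0.12,0.082,0,0,0],
    [0,-1.3,0.12,0.082,0,0,0],
    [0,-1.3,0.12,0.082,0,0,0],
    [0,-1.3,0.12,0.082,0,0,0],
    [0,-1.3,0.12,0.082,0,0,0],
    [0,-1.3,0.12,0.082,0,0,0],
    [0,-1.3,0.12,0.082,0,0,0],
    [0,0,0,0,0,0,0],
  ],
)

```text
time: 8.65
position: [0.7383, -0.1165, 0.0876]
tool_rot: [0.137, 0.688, -0.13, 0.7]
ft_force: [1.2, 0.7, -1.2]
grip_width: 0.0005
```

```bash
python3 -c "
from h import *
where(); table('pics/t2.png')"
```

```text
t 8.65 pos [ 0.7383 -0.1165  0.0876] az -12.6 r 0.1540 yaw y 68.2 tilt 1.11 q6 0.06 q1 -0.31 F [ 1.2  0.7 -1.2] w 0.0005
   [0.701 0.014 0.106] 39 [313. 139.] az 40.7 r 0.149
   [ 0.618 -0.003  0.087] 381 [319. 174.] az 69.6 r 0.085
   [ 0.615 -0.229  0.105] 41 [408. 175.] az -79.5 r 0.148
```

View pics/t2.png

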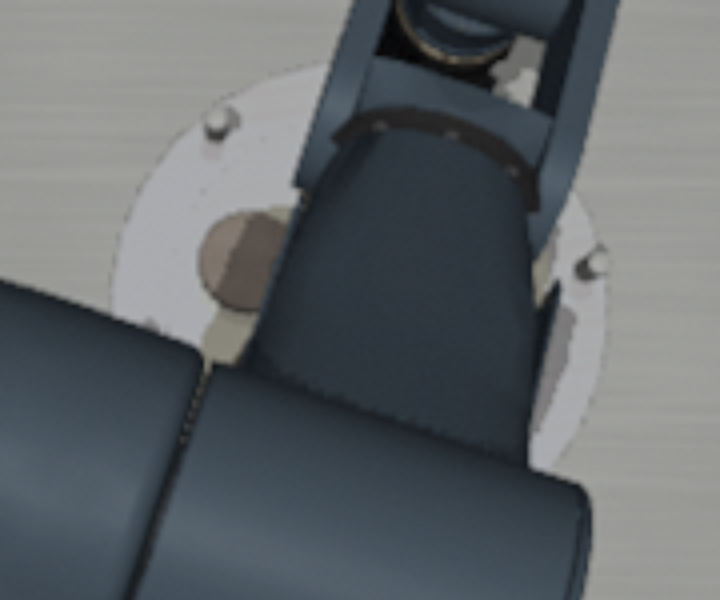

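Arm hides the middle of the table, but visible pins (40.7°, -79.5°) give the pushed pin at -19.4°; roughly 19° remain. I'll stop short, then back off and measure.

>>> arm_command(
  plan=[
    [0,-1.2,0.02,0.08,0,0,0],
    [0,-1.2,0.02,0.08,0,0,0],
    [0,-0.6,0.02,0.04,0,0,0],
    [0,0,0,0,0,0,0],
  ],
)

```text
time: 9.2
position: [0.7276, -0.1391, 0.0884]
tool_rot: [0.205, 0.671, -0.195, 0.685]
ft_force: [0.4, 0.7, -0.0]
grip_width: 0.0006
```

>>> arm_command(
  plan=[
    [0,1.5,0,0,0,0,0],
    [-3,1,0,0,0,0,0],
    [-5,0,0,0,0,0,0],
    [-5,5,4,0,0,0,0],
    [0,5,3,0,0,0,0],
    [0,5,3,0,0,0,0],
    [0,5,3,0,0,0,0],
    [0,5,3,0,0,0,0],
    [0,5,0,0,0,0,0],
    [0,0,0,0,0,0,0],
  ],
)

```text
time: 10.45
position: [0.9592, 0.0608, 0.1931]
tool_rot: [0.205, 0.665, -0.183, 0.695]
ft_force: [-0.0, -0.9, 0.4]
grip_width: 0.0003
```

```bash
python3 -c "
from h import *
where(); table('pics/t3.png')
q,d=optics.camera('scene');cv2.imwrite('pics/s3.png',cv2.resize(q[130:250,230:390],(800,600),interpolation=cv2.INTER_CUBIC))"
```

```text
t 10.45 pos [0.9592 0.0608 0.1931] az 21.2 r 0.3980 yaw y 58.2 tilt 3.00 q6 0.50 q1 -0.06 F [-0.  -0.9  0.4] w 0.0003
   [ 0.716 -0.006  0.105] 40 [321. 134.] az 31.2 r 0.149
   [ 0.718 -0.155  0.105] 41 [380. 134.] az -29.0 r 0.149
   [ 0.664 -0.082  0.114] 363 [351. 154.] az 0.8 r 0.076
   [ 0.626 -0.016  0.087] 445 [324. 170.] az 60.4 r 0.077
   [ 0.59  -0.231  0.106] 40 [409. 185.] az -89.3 r 0.148
   [ 0.551 -0.146  0.114] 363 [376. 200.] az -120.7 r 0.073
   [ 0.545 -0.018  0.114] 359 [325. 201.] az 123.8 r 0.078
   [ 0.511 -0.079  0.109] 336 [349. 215.] az 177.2 r 0.077
   [ 0.458 -0.01   0.107] 30 [321. 236.] az 150.8 r 0.149
   [ 0.46  -0.158  0.105] 40 [380. 236.] az -149.5 r 0.149
```

View pics/t3.png

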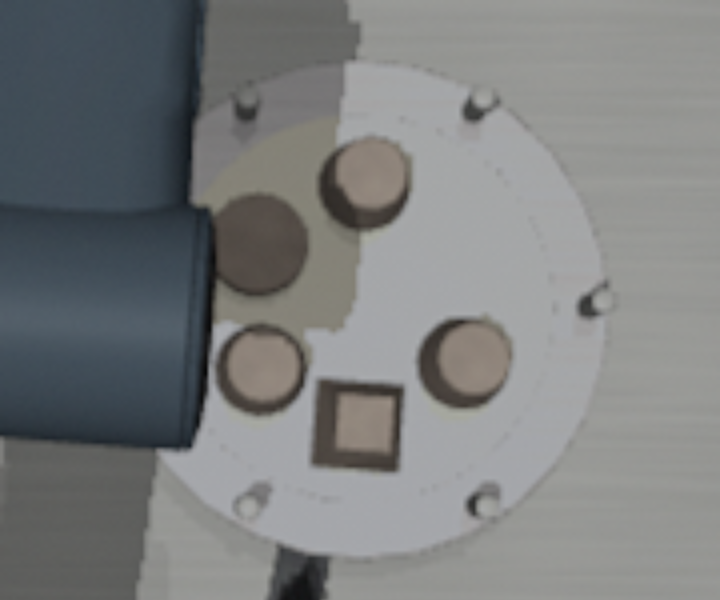

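```bash
python3 -c "
from h import *
def az(n,p): r=p[:2]-A; print(n,p.round(4),'az %.1f r %.4f'%(np.degrees(np.arctan2(r[1],r[0])),np.hypot(*r)))
az('base',ray('top',349.5,216.1,.06)); az('top',ray('top',351.3,216.2,.11))
for z in(.03,.06): az('ptr in',ray('top',335.75,247.75,z)); az('ptr out',ray('top',332.75,266,z))
f=np.load('top0.npz'); d=f['d']; W=cloud('top',d)
m=(W[...,2]>.03)&(W[...,2]<.075)&(W[...,0]<.418)&(W[...,0]>.37)&(abs(W[...,1]+.05)<.04)&(d>0)
az('ptr cloud',W[m].mean(0)); c=W[m][:,:2]; c0=c-c.mean(0); v=np.linalg.svd(c0)[2][0]; print('axis dir',np.degrees(np.arctan2(v[1],v[0])))
"
```

```text
base [ 0.5099 -0.0851  0.06  ] az -178.5 r 0.0782
top [ 0.5081 -0.0849  0.11  ] az -178.6 r 0.0799
ptr in [ 0.4257 -0.0521  0.03  ] az 169.2 r 0.1652
ptr out [ 0.3772 -0.0449  0.03  ] az 169.7 r 0.2142
ptr in [ 0.4269 -0.0503  0.06  ] az 168.5 r 0.1644
ptr out [ 0.3796 -0.0432  0.06  ] az 169.2 r 0.2121
ptr cloud [ 0.3958 -0.046   0.0527] az 169.1 r 0.1957
axis dir 163.8061531736111
```

View pics/s3.png

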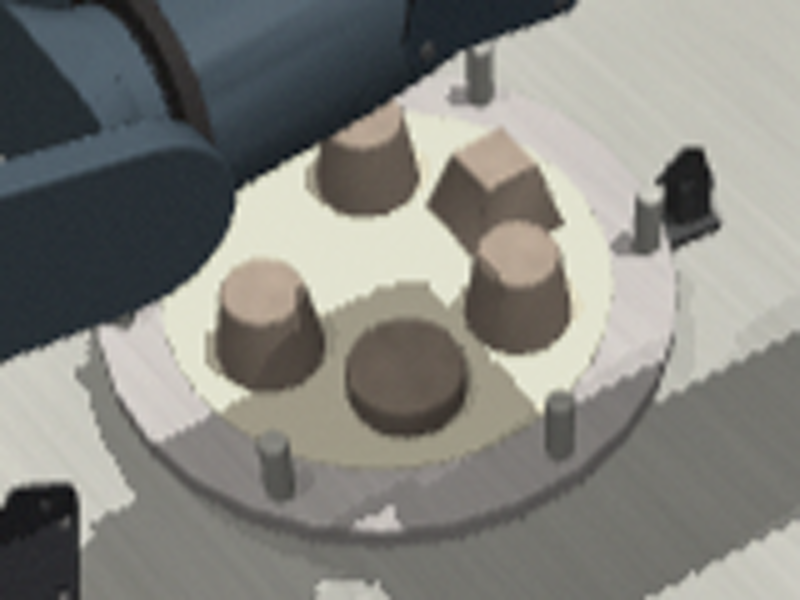

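Both top-view estimates put the pyramid at 181.5° (the base and the top of the cheese agree), and the pointer at 169.2°. That leaves about 12° clockwise. I'll push the pin at 31.2°, approaching from behind it.

```bash
cat >> h.py <<'E'
def go(t,yaw):
    p,M=where(); y=np.radians(yaw); Y=[np.cos(y),np.sin(y),0]; X=[0,0,-1]; D=np.c_[X,Y,np.cross(X,Y)]
    print("shift cm",(M.T@(np.array(t)-p)*100).round(2),"rotvec",R.from_matrix(M.T@D).as_rotvec().round(3),"z world of target",t[2])
E
python3 -c "
from h import *
go([.699,.028,.19],118)"
```

```text
t 10.55 pos [0.9594 0.0551 0.1937] az 20.4 r 0.3962 yaw y 57.9 tilt 2.98 q6 0.50 q1 -0.06 F [-1.3 -0.3 -0.4] w 0.0005
shift cm [ -0.97 -16.15 -20.59] rotvec [-1.05   0.052 -0.017] z world of target 0.19
```

>>> arm_command(
  plan=[
    [-0.4,-3.2,-4.1,0,0.026,-0.008,0],
    [-0.4,-3.2,-4.1,0,0.026,-0.008,0],
    [-0.2,-3.2,-4.1,0,0,0,0],
    [0,-3.2,-4.1,0,0,0,0],
    [0,-3.2,-4.1,0,0,0,0],
    [0,0,0,-0.15,0,0,0],
    [0,0,0,-0.15,0,0,0],
    [0,0,0,-0.15,0,0,0],
    [0,0,0,-0.15,0,0,0],
    [0,0,0,-0.15,0,0,0],
    [0,0,0,-0.15,0,0,0],
    [0,0,0,-0.15,0,0,0],
  ],
)

```text
time: 12.05
position: [0.6952, 0.007, 0.206]
tool_rot: [-0.171, 0.679, 0.182, 0.69]
ft_force: [0.5, -0.4, 0.1]
grip_width: 0.0001
```

```bash
python3 -c "
from h import *
go([.699,.023,.086],118)"
```

```text
t 12.05 pos [0.6952 0.007  0.206 ] az 40.0 r 0.1400 yaw y 118.9 tilt 1.24 q6 -0.67 q1 -0.16 F [ 0.5 -0.4  0.1] w 0.0001
shift cm [12.03  1.08  0.88] rotvec [ 0.015  0.018 -0.012] z world of target 0.086
```

>>> arm_command(
  plan=[
    [0,0.6,0.5,0.0,0.018,-0.012,0],
    [1,0.6,0.5,0,0,0,0],
    [2,0,0,0,0,0,0],
    [0,0,0,0,0,0,0],
  ],
)

```text
time: 12.55
position: [0.6997, 0.0214, 0.1771]
tool_rot: [-0.174, 0.685, 0.172, 0.687]
ft_force: [-1.6, 0.6, 0.4]
grip_width: 0.0007
```

```bash
python3 -c "
from h import *
go([.699,.023,.086],118)"
```

```text
t 12.55 pos [0.6997 0.0214 0.1771] az 43.1 r 0.1529 yaw y 118.3 tilt 0.27 q6 -0.62 q1 -0.13 F [-1.6  0.6  0.4] w 0.0007
shift cm [ 9.11  0.21 -0.  ] rotvec [0.006 0.002 0.004] z world of target 0.086
```

>>> arm_command(
  plan=[
    [3,0.1,0,0,0,0,0],
    [3,0.1,0,0,0,0,0],
    [3,0,0,0,0,0,0],
    [0,0,0,0,0,0,0],
    [0,-1.0,0.1,0,0,0,0],
    [0,-1.1,0.1,0.05,0,0,0],
    [0,-1.1,0.1,0.08,0,0,0],
    [0,-0.6,0.04,0.04,0,0,0],
    [0,0,0,0,0,0,0],
  ],
)

```text
time: 13.68
position: [0.727, -0.0108, 0.096]
tool_rot: [-0.113, 0.692, 0.108, 0.705]
ft_force: [0.2, 0.2, 0.2]
grip_width: 0.0003
```

```bash
python3 -c "
from h import *
where(); table()"
```

```text
t 13.68 pos [ 0.727  -0.0108  0.096 ] az 27.4 r 0.1566 yaw y 108.0 tilt 1.14 q6 -0.48 q1 -0.17 F [0.2 0.2 0.2] w 0.0003
   [ 0.706 -0.174  0.105] 41 [387. 139.] az -37.7 r 0.149
   [ 0.662 -0.097  0.115] 304 [357. 155.] az -10.6 r 0.076
   [ 0.567 -0.23   0.105] 43 [409. 194.] az -98.0 r 0.149
   [ 0.542 -0.141  0.115] 362 [374. 203.] az -128.8 r 0.074
   [ 0.511 -0.074  0.11 ] 243 [347. 215.] az 173.6 r 0.078
   [ 0.451 -0.138  0.106] 38 [372. 240.] az -158.2 r 0.148
```

8.7° turned; 3.5° left (about 9 mm at the pin).

>>> arm_command(
  plan=[
    [0.4,-0.5,0,0.03,0,0,0],
    [0.2,-0.5,0,0.03,0,0,0],
    [0,0,0,0,0,0,0],
  ],
)

```text
time: 14.1
position: [0.7304, -0.02, 0.0907]
tool_rot: [-0.091, 0.694, 0.087, 0.709]
ft_force: [0.2, 0.5, 0.4]
grip_width: 0.0008
```

```bash
python3 -c "
from h import *
where(); table()"
```

```text
t 14.10 pos [ 0.7304 -0.02    0.0907] az 23.9 r 0.1557 yaw y 104.5 tilt 1.20 q6 -0.43 q1 -0.18 F [0.2 0.5 0.4] w 0.0008
   [ 0.699 -0.181  0.105] 40 [390. 142.] az -41.6 r 0.148
   [ 0.66  -0.104  0.115] 267 [360. 155.] az -16.4 r 0.075
   [ 0.537 -0.137  0.114] 362 [372. 205.] az -133.5 r 0.074
   [ 0.558 -0.228  0.106] 40 [408. 198.] az -101.6 r 0.148
   [ 0.511 -0.077  0.109] 125 [348. 215.] az 175.4 r 0.077
   [ 0.447 -0.13   0.106] 39 [369. 241.] az -161.5 r 0.149
```

The pins have turned 12.5° in all, so the pyramid should be at about 169°. I'll back away behind the pin, then up and left, and check.

>>> arm_command(
  plan=[
    [0,1.2,0,0,0,0,0],
    [-2,1,0,0,0,0,0],
    [-4,0,0,0,0,0,0],
    [-4,3,0,0,0,0,0],
    [0,5,-1,0,0,0,0],
    [0,5,-1,0,0,0,0],
    [0,5,-1,0,0,0,0],
    [0,5,-1,0,0,0,0],
    [0,5,-1,0,0,0,0],
    [0,5,0,0,0,0,0],
    [0,0,0,0,0,0,0],
  ],
)

```text
time: 15.52
position: [0.5874, 0.3272, 0.2057]
tool_rot: [-0.092, 0.687, 0.09, 0.715]
ft_force: [0.0, -1.1, -0.3]
grip_width: 0.0008
```

```bash
python3 -c "
from h import *
where(); table('pics/t5.png')"
```

```text
t 15.53 pos [0.5874 0.3272 0.2057] az 90.1 r 0.4102 yaw y 104.8 tilt 2.32 q6 0.09 q1 0.35 F [ 0.  -1.1 -0.3] w 0.0008
   [ 0.729 -0.036  0.105] 40 [333. 129.] az 18.4 r 0.149
   [ 0.699 -0.182  0.105] 40 [390. 142.] az -41.7 r 0.148
   [ 0.662 -0.099  0.114] 363 [358. 155.] az -12.4 r 0.076
   [ 0.64  -0.025  0.087] 471 [328. 165.] az 48.0 r 0.078
   [0.617 0.063 0.105] 38 [293. 172.] az 78.7 r 0.149
   [ 0.559 -0.01   0.115] 357 [322. 195.] az 111.5 r 0.078
   [ 0.537 -0.136  0.114] 359 [372. 205.] az -133.6 r 0.074
   [ 0.558 -0.228  0.104] 38 [408. 198.] az -101.6 r 0.148
   [ 0.513 -0.064  0.109] 342 [343. 214.] az 165.8 r 0.077
   [0.477 0.015 0.107] 31 [311. 228.] az 138.5 r 0.148
   [ 0.447 -0.13   0.106] 40 [369. 241.] az -161.5 r 0.149
```

View pics/t5.png

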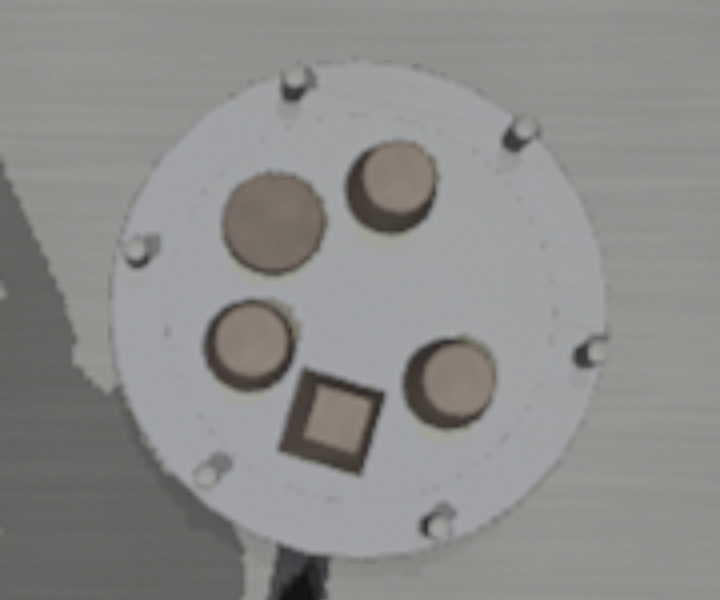

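Three estimates put the pyramid within about 3 mm of the front spot. The arm is clear of everything, so I'll hand in.

```bash
python3 -c "
from rig import workorder; print(workorder.hand_in())"
```

```text
the job is handed in; nothing more can be done
None
```

The pyramid cheese now stands in front of the pointer, and I've handed the job in. `hand_in` reported no verdict.

**What I did:** I turned the table about 174° clockwise with the shut fingertips, in two pushes on two different pins. Then I moved the arm away to the left; about 16 s had passed on the robot's clock.

**Last checks, from the top camera:**
- **Centring:** three estimates put the pyramid 0.4, 1.4 and 2.8 mm from the front spot. They differ by about 2° of azimuth: 169.2°, 168.3° and 167.4°, against the pointer at 169.2°. The 167.4° depth-based figure leans towards the cheese's visible side.
- **Cheeses:** all five are standing, 74–78 mm from the axis.
- **Turntable:** the pin positions did not change when the arm backed off, so the table was at rest.
- **Forces:** wrist force readings at the end of each move stayed around 2 N or less.

**One disagreement:** a line fitted through the pointer's depth points ran at 163.8°. The pointer's position from the axis gave 168.5–169.7°, and I used 169.2°. Even at 163.8° the pyramid would be within about 8 mm.

**Not checked:** I didn't measure the brush, mould and spray bottle again at the end. The arm's path was planned well clear of them.

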